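# Close the finishing tumbler and take off the carrying lid

## Robot

A 7-joint arm with a two-finger parallel gripper is mounted at the origin on the work surface. World frame = base frame: x ahead of the robot, y to its left, z up, the work surface at z = 0. Lengths are in m, angles in rad, forces in N, time in s.
With the tool pointing down it reaches from about 0.4 to 0.85 m from the base axis. Payload 10.4 kg.
Tool frame: the origin (TCP) lies at the very end of the fingers, on their centre line; the grasp point (between the pads) lies 19 mm behind it; z points along the fingers, y is the line along which they close (so a half turn about z gives the same grasp; the last joint's range is limited). The gripper opens to 87 mm and grips with 3 to 60 N. Pads are 19 mm wide; open, the fingers measure 117 mm over their backs; the gripper's body (75 mm by 190 mm) begins 51 mm behind the grasp point.
Start: joints at [-1.297, 0.332, -0.065, 1.46, 0.022, 1.35, -0.088], TCP at [0.183, 0.598, 0.223] pointing down, gripper open.
Joint ranges: [-2.6, 2.6], [-0.5, 2.12], [-1.47, 1.34], [0.16, 2.42], [-1.27, 4.41], [0.06, 2.06], [-2.6, 2.6]. Speed limits (rad/s): [2.22, 2.22, 2.79, 2.79, 3.14, 3.14, 3.14].

## Interface

Orientations are given as a unit quaternion [x, y, z, w].
In Python, from bench import r gives the robot as it stands.
- The arm moves only by the shell command python3 -m crank 'ROWS' [FORCE]. ROWS is JSON, a list that holds one entry, the list of rows, each a list of 5 numbers: the shift along the tool's x, y, z in mm, then the turn about the tool's z in degrees, then the opening, from -1 (shut) to 1 (fully open). A call has 1 to 20 rows; each row is the pose to reach, as a shift and turn from the pose commanded when the call began, along the tool's axes at that moment; what a row does not reach only later rows make up. A row lasts 1/10 s, in which the tool goes at most 50 mm and 8.59 degrees, less where a joint would pass 70% of its speed; a pose out of reach is approached as far as the arm can. A call with a gripper value outside its range is refused whole. The fingers move at their own pace and stop on an object; FORCE is the grip in N (left out, the last holds). Time passes only in rows, so rows that repeat a pose let the fingers close. It gives the time, the measured TCP pose, the force, the opening and the grip force at its end, in the units of the state.
- r.read_state(): the state, without advancing time (a new reading comes with each control period).
- r.camera(name): name is "side" or "top"; returns a dict with "image" (420x560x3 uint8, red, green, blue), "vfov" (degrees; the focal length in pixels is half the picture's height over the tangent of half this angle, whatever the lens; pixels are square), "cx", "cy" (the principal point, pixels), "k1" (the pictures are not rectified: a ray, as slopes to the right and down, at radius r is drawn at 1 + k1 r^2 times it, then the intrinsics apply), "eye" and "attitude" of the camera in the world. Camera axes: x right, y down, z forward; pixel columns grow to the right and rows downward; lengths in m; the calibration is good to about 2 mm. A picture is of the moment at which its call begins. There is no depth.
- r.close_job(): hands the job in; it is judged then, once.
The state is a dict: "time": time; "joint_positions": joint angles; "joint_vel": joint speeds; "joint_torque": joint torques, N m; "ee_pos": TCP position; "eef_rot": TCP orientation; "ft_force": force on the tool from outside, world axes, zero at the start; "torque": the same for the moment, N m; "width": finger opening in m; "grip_force": force on a finger pad.
Only numpy, scipy, OpenCV 4.12 (cv2) and the standard library are available. Lean on these libraries where they do the work, as an engineer would, in place of code of your own. Each camera call takes 0.05 s, during which the arm holds its last target. There are 200 camera calls.

## Task

Turn the tumbler's lock collar until its black pin stands over the red locked mark. Then carry the nested pair of lids by the orange knob and lower it gently, without dropping it, until the orange inner lid is fully seated in the bowl with the blue lid still on it, and let go of the knob. Finally take the blue outer lid alone by its hub, lift it straight off while the orange lid stays seated, and finish while holding the blue lid still and level, its lower edge at least 3 cm above the top of the orange knob; keep the lids together until then and leave the other things on the bench alone.

Things in the scene. Friction and masses are not known exactly. Their poses are not given: they have to be found in the camera images.
- lock_collar (a joint): angle (rad) of the tumbler's captive aluminium lock collar about the vertical bowl axis. 0 = unlocked (white line on the plinth), 1.0 = handle pin over the red LOCKED mark; a stop at 1.3 lies past the mark. Grows counter-clockwise seen from above. Friction drag 0.12 N m (about 1.5 N at the pin); it stays where it is left
- collar_pin (a point): the collar's black upright handle pin, 14 mm diameter, 80 mm out from the bowl axis; this point on its axis, 70 mm above the table, is the height to grip; pin free from 46 to 86 mm above the table. Travels with the collar. Collar ring 116 mm across, top 51 mm above the table; an arm 14 mm wide joins it to the pin
- locked_mark (a point): red LOCKED line on top of the plinth, 80 mm out from the bowl axis, 30 mm above the table; when locked, the pin is straight above this point
- bowl_rim (a point): centre of the open mouth of the white tumbler bowl, in the plane of its rim, 95 mm above the table; z up. Bowl 96 mm outside, 86 mm inside diameter, on a round grey plinth 200 mm across and 30 mm high. Fixed to the table. The inner lid's flange rests on this rim
- inner_knob (a point): on the axis (z, up) of the orange inner lid's plain knob, 18 mm diameter, 8 mm below its top: the height to grip. Below this point: flange underside 65 mm (flange 100 mm across, 6 thick), plug's foot 75 mm (plug 78 mm across, tapered to 66). Seated in the bowl, this point is 65 mm above the rim. 0.2 kg. Gripping the knob lifts both lids: the blue one rests loosely on the flange
- outer_hub (a point): on the axis (z, up) of the blue outer lid's hub, a tube 36 mm outside, 26 mm bore, 9 mm below its top: the height to grip. Below: plate top 23 mm, skirt's edge 33 mm (lid 114 mm across). The orange knob passes freely through it; nested, this point is 31 mm below inner_knob, hub top 22 mm below it. 0.15 kg. Gripping the hub lifts the outer lid only
- lid_rest: black storage ring fixed to the table, 94 mm across, 30 mm high, in which the nested lids lie upright at the start, orange flange on the ring (inner_knob then 95 mm above the table); origin at the centre of its underside
- corner_a: loose printed corner block, black 40 mm cube with a grey hole; stands about midway between the two task stations. Bystander: leave alone. Origin at the centre of its underside
- corner_b: second loose printed corner block, black 40 mm cube, toward the far side. Bystander: leave alone. Origin at the centre of its underside
- t_bracket: loose black printed T bracket, bar 30 x 90 x 22 mm with a stub to 58 mm height. Bystander: leave alone. Origin at the centre of its underside
- blue_dome: loose small blue printed dome, 48 mm across, 32 mm high. Bystander: leave alone. Origin at the centre of its underside
- extrusion: loose dark aluminium profile offcut standing upright, 30 x 30 x 100 mm. Bystander: leave alone. Origin at the centre of its underside
- sanding_block: loose cork sanding block, 65 x 35 x 25 mm, nearest the robot. Bystander: leave alone. Origin at the centre of its underside
- scraper: loose scraper (spatula) lying flat, 180 mm long. Bystander: leave alone. Origin at the centre of its underside

How it is judged:
By the outcome, as a careful person would: the job done as asked, in the order asked, and still so for the second after the job is handed in, while the arm keeps its last pose, push and grip.
It also fails if it takes over 69 s, if anything falls off the work surface, if the arm or the gripper's body presses on something with over 40 N, if the wrist force passes 120 N, or if a joint passes its speed limit or range.

## Working session

There is one attempt and no reset: what is moved stays moved. The work goes in short steps, Python scripts to look and compute and a shell command to move; the robot and the scene stay as the last step left them, time stands still between calls to the robot, and variables do not carry over. Pictures are saved under pics/ and viewed, at most 10 in all, crops included, and the job is handed in when it is done.

```bash
ls; mkdir -p pics
python3 - <<'E'
from bench import r
import cv2
s=r.read_state(); print({k:s[k] for k in('time','ee_pos','eef_rot','width')})
for n in('side','top'):
    c=r.camera(n); cv2.imwrite(f'pics/{n}0.png',c['image'][:,:,::-1]); print({k:v for k,v in c.items() if k!='image'})
E
```

```text
pics
{'time': 0.0, 'ee_pos': array([0.18270555, 0.5972654 , 0.2217256 ]), 'eef_rot': array([ 1.47862777e-01,  9.89007604e-01, -7.44873896e-04, -6.36627743e-05]), 'width': 0.08699425757534471}
{'vfov': 49.12785704274864, 'cx': 280.5384898556905, 'cy': 205.34313700591386, 'k1': -0.10850427349893135, 'eye': array([ 0.12558946, -0.61344673,  0.85803598]), 'attitude': array([ 0.8734447 , -0.33383112,  0.12457156, -0.33186303])}
{'vfov': 57.51535596134821, 'cx': 276.48233532064137, 'cy': 206.82734738903054, 'k1': -0.02437106399965029, 'eye': array([ 0.50853585, -0.07645573,  1.23662273]), 'attitude': array([ 0.7168353 , -0.6964583 ,  0.02310692, -0.02364435])}
```

View pics/side0.png

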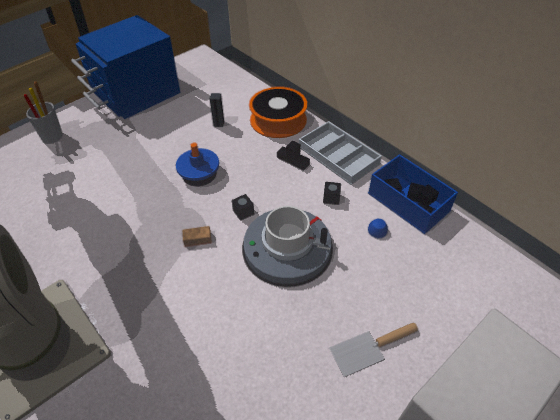

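View pics/top0.png

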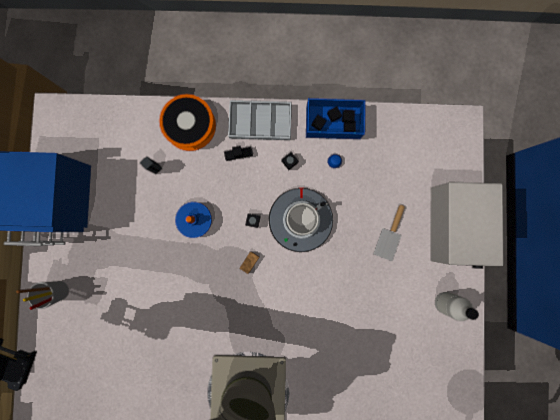

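The side view shows the plinth at about (288,245) px, with the pin near (324,237), the red mark near (315,220) and the lids near (197,165). In the top view the plinth is at (301,219), the pin near (323,204), the red mark near (301,192) and the lids near (193,219).

```bash
cat > h.py <<'E'
import numpy as np, cv2
from scipy.spatial.transform import Rotation as R
from bench import r
class Cam:
    def __init__(s,n):
        c=r.camera(n); s.im=c['image']; h,w=s.im.shape[:2]
        f=h/2/np.tan(np.radians(c['vfov'])/2)
        s.K=np.array([[f,0,c['cx']],[0,f,c['cy']],[0,0,1]]); s.d=np.array([c['k1'],0,0,0.])
        s.R=R.from_quat(c['attitude']).as_matrix(); s.e=np.array(c['eye']); s.hsv=cv2.cvtColor(s.im,cv2.COLOR_RGB2HSV)
    def ray(s,p):
        u=cv2.undistortPoints(np.array(p,float).reshape(-1,1,2),s.K,s.d).reshape(-1,2)
        return np.c_[u,np.ones(len(u))]@s.R.T
    def plane(s,p,z):
        v=s.ray(p); return s.e+v*((z-s.e[2])/v[:,2])[:,None]
    def proj(s,P):
        Rt=s.R.T; return cv2.projectPoints(np.array(P,float).reshape(-1,1,3),cv2.Rodrigues(Rt)[0],-Rt@s.e,s.K,s.d)[0].reshape(-1,2)
    def blobs(s,lo,hi,box,amin=4):
        m=cv2.inRange(s.hsv,lo,hi); k=np.zeros_like(m); x0,y0,x1,y1=box; k[y0:y1,x0:x1]=255
        n,l,st,ce=cv2.connectedComponentsWithStats(m&k)
        return [(st[i,4],ce[i],(l==i)) for i in np.argsort(-st[:,4]) if i and st[i,4]>=amin]
def two(a,pa,b,pb):
    u,v=a.ray([pa])[0],b.ray([pb])[0]; t=np.linalg.lstsq(np.c_[u,-v],b.e-a.e,rcond=None)[0]
    p,q=a.e+t[0]*u,b.e+t[1]*v; return (p+q)/2,np.linalg.norm(p-q)
E
python3 - <<'E'
from h import *
S,T=Cam('side'),Cam('top')
print('base px',T.proj([0,0,0]))
RED=((0,140,90),(5,255,255));RED2=((172,140,60),(180,255,255));OR=((4,140,110),(16,255,255));BL=((105,130,50),(125,255,255))
for n,c,bp,bl in(('S',S,(240,190,340,285),(170,135,225,190)),('T',T,(265,180,340,255),(170,195,220,245))):
    for nm,m in(('red',RED),('red2',RED2)):
        print(n,nm,[(a,ce.round(1)) for a,ce,_ in c.blobs(*m,bp)], )
    for nm,m in(('or',OR),('blue',BL)):
        print(n,nm,[(a,ce.round(1)) for a,ce,_ in c.blobs(*m,bl)])
    a,ce,m=c.blobs(*BL,bl)[0]
    print('outer px',cv2.fitEllipse(cv2.convexHull(np.argwhere(m)[:,::-1].astype(np.float32))))
def crop(c,b):
    x0,y0,x1,y1=b; return cv2.resize(c.im[y0:y1,x0:x1,::-1],(390,390),interpolation=cv2.INTER_CUBIC)
o=np.vstack([np.hstack([crop(S,(238,190,338,290)),crop(T,(265,182,340,257))])])
cv2.imwrite('pics/c1.png',o)
E
```

```text
base px [[247.54647033 392.73995085]]
S red [(np.int32(19), array([313.3, 220.3]))]
S red2 []
S or [(np.int32(24), array([193.2, 144.9]))]
S blue [(np.int32(898), array([196.8, 164.4]))]
outer px ((196.74609375, 163.74508666992188), (29.745206832885742, 43.48735046386719), 78.22154235839844)
T red [(np.int32(27), array([301. , 192.6]))]
T red2 []
T or [(np.int32(25), array([188.2, 218.8]))]
T blue [(np.int32(931), array([193.4, 219.5]))]
outer px ((193.22274780273438, 219.4901123046875), (35.1883430480957, 35.73250961303711), 60.279335021972656)
```

View pics/c1.png

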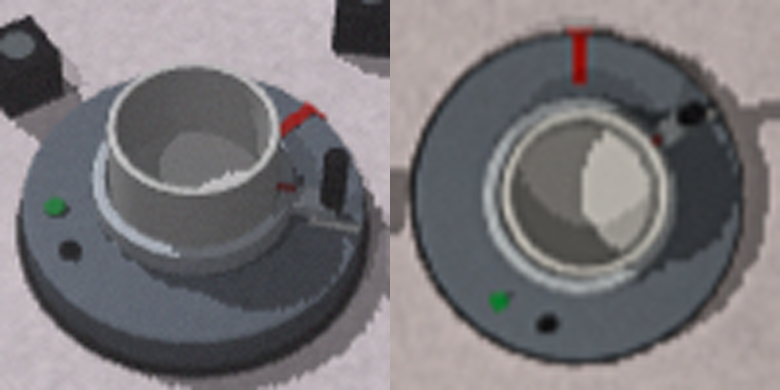

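The crop shows the black pin clockwise of the red mark by roughly 1 rad, with the rim edges crisp in both views. Next I fit circles of known radius.

```bash
cat >> h.py <<'E'
from scipy.optimize import least_squares
def circ(c,z,rad,c0,tol=.006):
    e=np.argwhere(cv2.Canny(cv2.cvtColor(c.im,cv2.COLOR_RGB2GRAY),40,110))[:,::-1]
    P=c.plane(e,z)[:,:2]; p=np.array(c0,float)
    for t in(2*tol,tol,tol/2,tol/2):
        q=P[abs(np.hypot(*(P-p).T)-rad)<t]
        s=least_squares(lambda x:np.hypot(*(q-x).T)-rad,p,loss='soft_l1',f_scale=.001); p=s.x
    return p.round(4),len(q),round(float(np.median(abs(s.fun)))*1e3,2)
E
python3 - <<'E'
from h import *
S,T=Cam('side'),Cam('top')
b0=T.plane([[302.5,218]],.095)[0,:2]
for n,c in(('S',S),('T',T)):
    print(n,'rim',circ(c,.095,.048,b0),circ(c,.095,.043,b0,.004),'plinth',circ(c,.03,.1,b0))
    l0=c.plane([{'S':[196.8,164],'T':[193.3,219.5]}[n]],.045)[0,:2]
    print(n,'lid',circ(c,.041,.057,l0))
    for k,bx,lo in(('red',{'S':(240,190,340,285),'T':(265,180,340,255)},((0,140,90),(5,255,255))),):
        for a,ce,m in c.blobs(*lo,bx[n]):
            print('red',c.plane([ce],.03)[0].round(4))
    for a,ce,m in c.blobs((0,0,0),(180,255,45),{'S':(312,222,335,250),'T':(312,196,332,212)}[n]): print('blk',a,ce.round(1),c.plane([ce],.07)[0].round(4))
print('knob',two(S,[193.2,144.9],T,[188.2,218.8]))
for n,c,bx in(('S',S,(180,135,210,165)),('T',T,(178,205,200,230))):
    for a,ce,m in c.blobs((4,90,60),(20,255,255),bx): print('or',n,a,ce.round(1),c.plane([ce],.09)[0].round(4))
print('rows',R.from_quat(r.read_state()['eef_rot']).as_matrix().round(4))
E
```

```text
S rim (array([ 0.552 , -0.1516]), 96, 0.76) (array([ 0.5522, -0.1517]), 103, 0.63) plinth (array([ 0.5523, -0.1516]), 256, 1.05)
S lid (array([0.5421, 0.1857]), 111, 1.02)
red [ 0.6391 -0.1502  0.03  ]
blk 77 [323.4 235.4] [ 0.599  -0.2178  0.07  ]
T rim (array([ 0.557 , -0.1496]), 91, 1.08) (array([ 0.5516, -0.1522]), 73, 0.7) plinth (array([ 0.5497, -0.1479]), 170, 1.2)
T lid (array([0.5415, 0.1844]), 127, 1.08)
red [ 0.6361 -0.1507  0.03  ]
blk 21 [323.2 203.3] [ 0.6006 -0.2169  0.07  ]
blk 7 [314.  203.9] [ 0.5982 -0.1889  0.07  ]
knob (array([0.54093078, 0.18634901, 0.10137407]), np.float64(0.001023985273326837))
or S 85 [194.1 149.3] [0.5398 0.1824 0.09  ]
or T 44 [189.9 218.8] [0.5408 0.1843 0.09  ]
rows [[-9.563e-01  2.925e-01 -1.000e-04]
 [ 2.925e-01  9.563e-01 -4.000e-04]
 [ 0.000e+00 -4.000e-04 -1.000e+00]]
```

```bash
cat >> h.py <<'E'
def go(p,az):
    s=r.read_state(); M=R.from_quat(s['eef_rot']).as_matrix()
    d=M.T@(np.array(p)-s['ee_pos'])*1e3; a=np.degrees(np.arctan2(M[1,1],M[0,1]))
    print('shift',d.round(1),'turn',round((a-az+180)%360-180,1),'az',a.round(1),'pos',s['ee_pos'].round(4))
E
python3 -c "
from h import *
go([.5,.2,.25],36);go([.6,-.2175,.15],36)"
```

```text
shift [-419.7 -287.4  -27.6] turn 37.0 az 73.0 pos [0.1827 0.5976 0.2223]
shift [-637.4 -657.4   72.6] turn 37.0 az 73.0 pos [0.1827 0.5976 0.2223]
```

```bash
python3 -m crank '[[[-420,-287,-28,37,0],[-420,-287,-28,37,0],[-420,-287,-28,37,0],[-420,-287,-28,37,0],[-420,-287,-28,37,0],[-420,-287,-28,37,0],[-420,-287,-28,37,0],[-420,-287,-28,37,0],[-420,-287,-28,37,0],[-420,-287,-28,37,0],[-637,-657,72,37,0],[-637,-657,72,37,0],[-637,-657,72,37,0],[-637,-657,72,37,0],[-637,-657,72,37,0],[-637,-657,72,37,0],[-637,-657,72,37,0],[-637,-657,72,37,0],[-637,-657,72,37,0],[-637,-657,72,37,0]]]' 20
python3 -c "
from h import *
go([.6,-.2175,.15],36);go([.6,-.2175,.053],36);print(r.read_state()['joint_positions'])"
```

```text
time: 2.3
ee_pos: [0.5977, -0.2247, 0.1486]
eef_rot: [0.458, 0.889, -0.002, -0.001]
ft_force: [-1.2, -0.4, 0.6]
width: 0.0438
grip_force: 0.0
shift [ 4.5  6.  -1.5] turn -0.5 az 35.5 pos [ 0.5977 -0.2247  0.1486]
shift [ 4.7  6.5 95.5] turn -0.5 az 35.5 pos [ 0.5977 -0.2247  0.1486]
[-0.17586329  0.46012217  0.61706503  1.54420492 -0.27131937  1.22684335
  1.1039803 ]
```

```bash
python3 -m crank '[[[0,0,0,0,0],[0,0,0,0,0],[0,0,0,0,0]]]'
python3 -c "
from h import *
go([.6,-.2175,.053],36)
c=Cam('side');cv2.imwrite('pics/s2.png',cv2.resize(c.im[110:290,230:430,::-1],(800,600)*1) if 0 else cv2.resize(c.im[110:290,230:430,::-1],None,fx=3,fy=3))"
```

```text
time: 2.6
ee_pos: [0.6003, -0.215, 0.1509]
eef_rot: [0.453, 0.892, 0.001, 0.0]
ft_force: [1.4, 0.4, 0.1]
width: 0.0435
grip_force: 0.0
shift [-1.8 -1.8 97.9] turn 0.1 az 36.1 pos [ 0.6003 -0.215   0.1509]
```

View pics/s2.png

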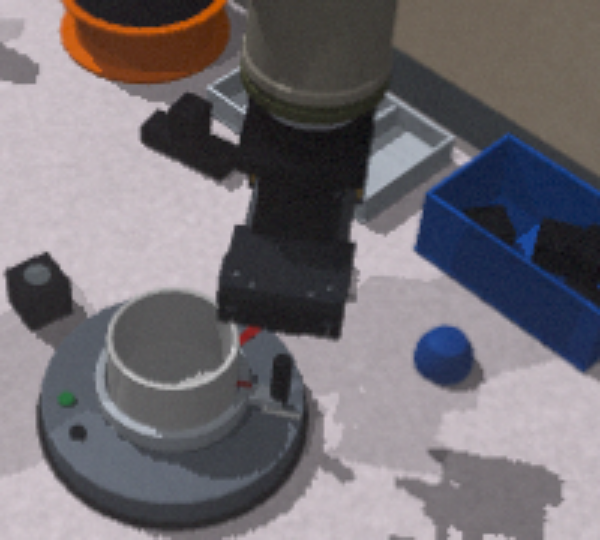

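The gripper hangs clear above the pin, which is at crop (281,378); descending.

```bash
python3 -m crank '[[[-2,-2,45,0,0],[-2,-2,70,0,0],[-2,-2,85,0,0],[-2,-2,97,0,0],[-2,-2,97,0,0],[-2,-2,97,0,0],[-2,-2,97,0,0]]]'
python3 -c "
from h import *
go([.6,-.2175,.053],36)"
```

```text
time: 3.35
ee_pos: [0.6002, -0.2199, 0.0549]
eef_rot: [0.454, 0.891, 0.0, 0.001]
ft_force: [-0.7, 0.2, -0.2]
width: 0.0436
grip_force: 0.0
shift [2.1 1.3 1.9] turn -0.0 az 36.0 pos [ 0.6002 -0.2199  0.0549]
```

```bash
python3 -m crank '[[[2,0,1,0,-1],[2,0,1,0,-1],[2,0,1,0,-1],[2,0,1,0,-1],[2,0,1,0,-1],[2,0,1,0,-1],[2,0,1,0,-1],[2,0,1,0,-1],[2,0,1,0,-1],[2,0,1,0,-1]]]' 15
python3 - <<'E'
from h import *
P=np.array([r.read_state()['ee_pos'] for _ in range(5)]);print(P.round(4))
go([.6,-.2175,.053],36)
T=Cam('top');print([ (a,ce.round(1),T.plane([ce],.03)[0].round(4)) for a,ce,_ in T.blobs((0,140,90),(5,255,255),(265,180,340,255))])
E
```

```text
time: 4.35
ee_pos: [0.5984, -0.2182, 0.0527]
eef_rot: [0.454, 0.891, 0.0, 0.0]
ft_force: [2.7, -0.9, 0.7]
width: 0.0135
grip_force: 15.0
[[ 0.5984 -0.2182  0.0527]
 [ 0.5984 -0.2182  0.0527]
 [ 0.5984 -0.2182  0.0527]
 [ 0.5984 -0.2182  0.0527]
 [ 0.5984 -0.2182  0.0527]]
shift [-0.4  1.7 -0.3] turn -0.0 az 36.0 pos [ 0.5984 -0.2182  0.0527]
[(np.int32(26), array([301. , 192.6]), array([ 0.6359, -0.1506,  0.03  ]))]
```

```bash
python3 -m crank '[[[0.2,5.6,0,-4,-1],[0.8,11.1,0,-8,-1],[1.7,16.6,0,-12,-1],[3.1,22.1,0,-16,-1],[4.8,27.4,0,-20,-1],[6.9,32.5,0,-24,-1],[9.4,37.6,0,-28,-1],[12.2,42.4,0,-32,-1],[15.3,47,0,-36,-1],[18.7,51.4,0,-40,-1],[22.5,55.6,0,-44,-1],[26.5,59.5,0,-48,-1],[30.7,63,0,-52,-1],[35.3,66.3,0,-56,-1],[35.3,66.3,0,-56,-1],[35.3,66.3,0,-56,-1],[35.3,66.3,0,-56,-1]]]'
python3 - <<'E'
from h import *
go([.632,-.1505,.053],92)
p=r.read_state()['ee_pos'][:2]-[.552,-.1515];print(np.hypot(*p),np.degrees(np.arctan2(p[1],p[0])))
E
```

```text
time: 6.1
ee_pos: [0.633, -0.1495, 0.0528]
eef_rot: [-0.018, 1.0, 0.0, 0.002]
ft_force: [9.9, 1.6, -3.4]
width: 0.0136
grip_force: 15.0
shift [ 1.  -1.  -0.2] turn 0.1 az 92.1 pos [ 0.633  -0.1495  0.0528]
0.08100126316452516 1.4180937044754718
```

```bash
python3 -m crank '[[[0,0,0,0,0],[0,0,0,0,0],[0,0,0,0,0],[0,0,0,0,0],[0,0,-20,0,0],[0,0,-60,0,0],[0,0,-110,0,0],[0,50,-150,0,0],[0,100,-170,0,0],[0,150,-170,0,0],[0,200,-170,0,0],[0,250,-170,0,0],[0,250,-170,0,0],[0,250,-170,0,0]]]'
python3 - <<'E'
from h import *
S,T=Cam('side'),Cam('top')
for n,c in(('S',S),('T',T)):
    bx={'S':(290,195,340,245),'T':(285,182,330,212)}[n]
    for a,ce,m in c.blobs((0,120,70),(6,255,255),bx): print(n,'red',a,ce.round(1),c.plane([ce],.03)[0].round(4))
    for a,ce,m in c.blobs((0,0,0),(180,255,45),bx): print(n,'blk',a,ce.round(1),c.plane([ce],.068)[0].round(4))
def crop(c,b):
    x0,y0,x1,y1=b; return cv2.resize(c.im[y0:y1,x0:x1,::-1],(390,390),interpolation=cv2.INTER_CUBIC)
cv2.imwrite('pics/c3.png',np.hstack([crop(S,(238,190,338,290)),crop(T,(265,182,340,257))]))
go([.5413,.185,.18],92)
E
```

```text
time: 7.5
ee_pos: [0.6217, 0.1031, 0.2222]
eef_rot: [-0.02, 1.0, 0.001, -0.0]
ft_force: [-0.2, 0.8, -0.6]
width: 0.0433
grip_force: 0.0
S red 4 [316.5 218. ] [ 0.6477 -0.1504  0.03  ]
S blk 130 [331.4 198.7] [ 0.6909 -0.1532  0.068 ]
S blk 74 [312.8 211.6] [ 0.6307 -0.1526  0.068 ]
T red 6 [300.2 188.7] [ 0.6483 -0.1478  0.03  ]
T blk 25 [302.2 192.3] [ 0.6329 -0.1521  0.068 ]
T blk 5 [305. 198.] [ 0.6155 -0.1611  0.068 ]
T blk 4 [288.5 190.5] [ 0.6372 -0.1099  0.068 ]
T blk 4 [314.8 205. ] [ 0.5949 -0.1914  0.068 ]
shift [78.  89.8 42.3] turn -0.1 az 91.9 pos [0.6224 0.0979 0.2224]
```

View pics/c3.png

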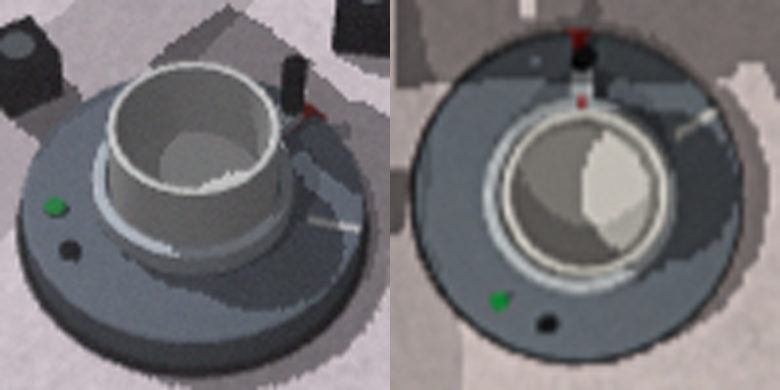

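Both views show the pin over the red mark, perhaps a degree short. I check this against the white line, 1.0 rad away from the mark.

Run:
```python
from h import *
S,T=Cam('side'),Cam('top')
for n,c,b,pin,red in(('S',S,(314,235,335,252),[312.8,211.6],[313.3,220.3]),('T',T,(317,200,332,212),[302.2,192.3],[301,192.6])):
    for cen in([.5521,-.1516],[.5512,-.1505]):
        az=lambda p,z:np.degrees(np.arctan2(*(c.plane([p],z)[0,:2]-cen)[::-1])).round(2)
        print(n,'pin',az(pin,.067),'red',az(red,.03))
        x0,y0,x1,y1=b; g=c.im[y0:y1,x0:x1].astype(float)
        P=c.plane([(x,y) for y in range(y0,y1) for x in range(x0,x1)],.03)[:,:2]-cen
        rr=np.hypot(*P.T); w=np.clip(g.min(2).ravel()-115,0,None)*(rr>.07)*(rr<.096)
        print('  white',np.degrees(np.arctan2((P[:,1]*w).sum(),(P[:,0]*w).sum())).round(2),(w>0).sum())
```

```text
S pin -0.28 red 0.8
  white -55.45 10
S pin -1.06 red 0.06
  white -55.37 10
T pin -0.37 red 0.59
  white -56.85 7
T pin -1.13 red -0.16
  white -56.94 6
```

```bash
python3 -m crank '[[[40,45,20,0,0],[78,88,42,0,0],[78,88,42,0,0],[78,88,42,0,0],[78,88,42,0,0],[78,88,42,0,0]]]'
python3 - <<'E'
from h import *
P=[]
for _ in range(4): P.append(r.read_state()['ee_pos']); r.camera('top')
print(np.array(P).round(4)); go([.5414,.185,.078],92)
E
```

```text
time: 8.3
ee_pos: [0.5426, 0.1825, 0.1811]
eef_rot: [-0.016, 1.0, -0.0, 0.001]
ft_force: [0.6, -0.3, 0.3]
width: 0.0431
grip_force: 0.0
[[0.5426 0.1825 0.1811]
 [0.5426 0.1827 0.181 ]
 [0.5424 0.183  0.1809]
 [0.5423 0.1833 0.1809]]
shift [  0.6   1.5 102.7] turn -0.1 az 91.9 pos [0.542  0.1836 0.1807]
```

```bash
python3 -m crank '[[[0.5,1,40,0,0],[0.5,1,75,0,0],[0.5,1,95,0,0],[0.5,1,102,0,0],[0.5,1,102,0,0],[0.5,1,102,0,0],[0.5,1,102,0,0],[0.5,1,102,0,0]]]'
python3 - <<'E'
from h import *
go([.5414,.185,.078],92)
S=Cam('side')
cv2.imwrite('pics/s4.png',cv2.resize(S.im[70:210,110:290,::-1],None,fx=4,fy=4))
E
```

```text
time: 9.3
ee_pos: [0.5414, 0.1858, 0.0797]
eef_rot: [-0.017, 1.0, 0.0, 0.001]
ft_force: [0.6, 0.9, 0.2]
width: 0.0437
grip_force: 0.0
shift [ 0.1 -0.8  1.7] turn -0.0 az 92.0 pos [0.5414 0.1858 0.0797]
```

View pics/s4.png

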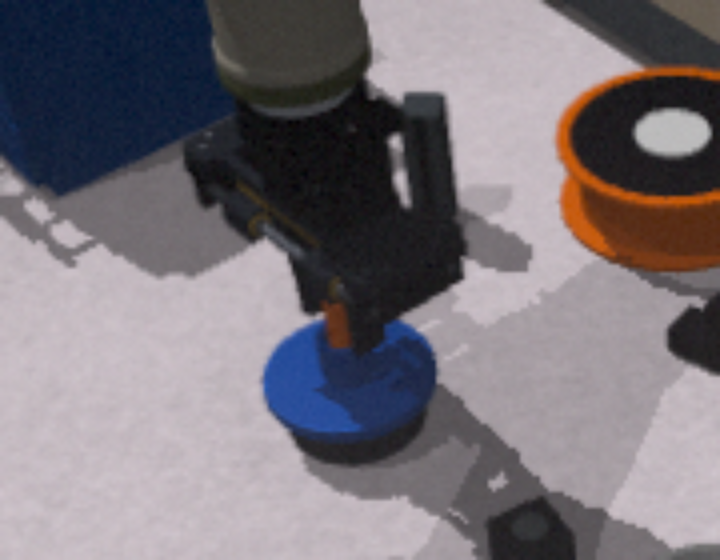

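The orange knob stands between the fingers at crop (335,325). I close on it and lift.

```bash
python3 -m crank '[[[0,0,1,0,-1],[0,0,1,0,-1],[0,0,1,0,-1],[0,0,1,0,-1],[0,0,1,0,-1],[0,0,1,0,-1],[0,0,1,0,-1],[0,0,1,0,-1]]]' 35; python3 -c "
from h import *
go([.5414,.185,.078],92)"
python3 -m crank '[[[0,0,-5,0,-1],[0,0,-15,0,-1],[0,0,-30,0,-1],[0,0,-50,0,-1],[0,0,-75,0,-1],[0,0,-100,0,-1],[0,0,-120,0,-1],[0,0,-120,0,-1],[0,0,-120,0,-1],[0,0,-120,0,-1]]]'
python3 - <<'E'
from h import *
go([.552,-.1515,.2],92)
S,T=Cam('side'),Cam('top')
for n,c,bx in(('S',S,(150,60,250,200)),('T',T,(150,180,240,260))):
    for a,ce,m in c.blobs((105,130,40),(125,255,255),bx,60): print(n,a,ce.round(1))
E
```

```text
time: 10.15
ee_pos: [0.5408, 0.1858, 0.0776]
eef_rot: [-0.018, 1.0, 0.0, 0.0]
ft_force: [0.2, 2.3, -0.4]
width: 0.0173
grip_force: 35.0
shift [-0.6 -0.9 -0.4] turn 0.0 az 92.0 pos [0.5408 0.1858 0.0776]
time: 11.15
ee_pos: [0.5401, 0.1852, 0.1964]
eef_rot: [-0.017, 1.0, -0.0, -0.001]
ft_force: [0.0, -0.5, -4.1]
width: 0.0171
grip_force: 35.0
shift [-1.000e-01 -3.369e+02 -3.400e+00] turn -0.0 az 92.0 pos [0.5401 0.1852 0.1964]
S 1097 [190.4 129.7]
S 322 [157.5  93.5]
T 182 [185.7 233.4]
```

```bash
python3 -m crank '[[[0,-10,-3,0,-1],[0,-30,-3,0,-1],[0,-60,-3,0,-1],[0,-90,-3,0,-1],[0,-120,-3,0,-1],[0,-150,-3,0,-1],[0,-180,-3,0,-1],[0,-210,-3,0,-1],[0,-240,-3,0,-1],[0,-270,-3,0,-1],[0,-300,-3,0,-1],[0,-320,-3,0,-1],[0,-333,-3,0,-1],[0,-337,-3,0,-1],[0,-337,-3,0,-1],[0,-337,-3,0,-1],[0,-337,-3,0,-1],[0,-337,-3,0,-1],[0,-337,-3,0,-1],[0,-337,-3,0,-1]]]'
python3 - <<'E'
from h import *
go([.552,-.1515,.141],92)
S,T=Cam('side'),Cam('top')
z=r.read_state()['ee_pos'][2]+.019-.031-.023
for n,c in(('S',S),('T',T)): print(n,circ(c,z,.057,[.552,-.1515]))
cv2.imwrite('pics/s5.png',np.hstack([cv2.resize(c.im[y:y+130,230:360,::-1],(400,400)) for c,y in((S,140),(T,150))]))
E
```

```text
time: 13.25
ee_pos: [0.5526, -0.151, 0.2005]
eef_rot: [-0.018, 1.0, 0.0, 0.0]
ft_force: [0.7, 0.9, -3.1]
width: 0.0172
grip_force: 35.0
shift [ 0.6 -0.5 59.5] turn 0.0 az 92.0 pos [ 0.5526 -0.151   0.2005]
S (array([ 0.5516, -0.1547]), 116, 0.96)
T (array([ 0.5516, -0.1522]), 48, 1.17)
```

View pics/s5.png

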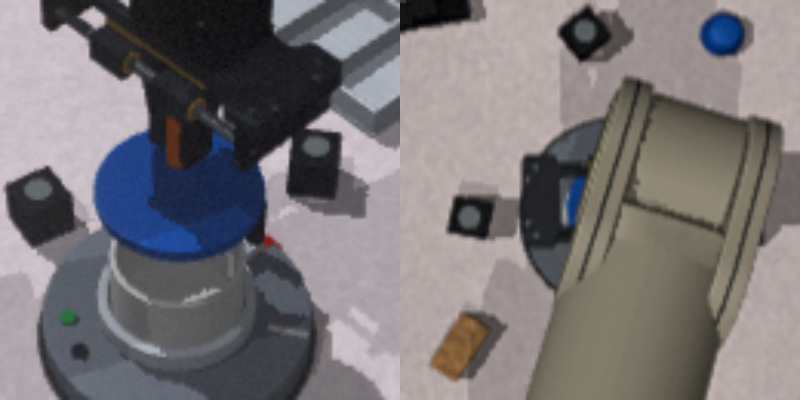

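The lids hang level above the bowl, the blue lid at crop (180,195) over the rim. I lower them.

```bash
python3 -m crank '[[[0.5,-0.5,10,0,-1],[0.5,-0.5,22,0,-1],[0.5,-0.5,32,0,-1],[0.5,-0.5,39,0,-1],[0.5,-0.5,43,0,-1],[0.5,-0.5,45,0,-1],[0.5,-0.5,47,0,-1],[0.5,-0.5,49,0,-1],[0.5,-0.5,51,0,-1],[0.5,-0.5,53,0,-1],[0.5,-0.5,54,0,-1],[0.5,-0.5,55,0,-1],[0.5,-0.5,56,0,-1],[0.5,-0.5,56,0,-1],[0.5,-0.5,56,0,-1],[0.5,-0.5,56,0,-1]]]'
python3 -c "
from h import *
go([.552,-.1515,.1425],92)"
```

```text
time: 14.95
ee_pos: [0.5521, -0.1518, 0.1446]
eef_rot: [-0.017, 1.0, 0.0, 0.0]
ft_force: [-0.0, -0.7, -4.3]
width: 0.0171
grip_force: 35.0
shift [0.1 0.3 2.1] turn -0.0 az 92.0 pos [ 0.5521 -0.1518  0.1446]
```

```bash
python3 -m crank '[[[0,0,0.5,0,-1],[0,0,1,0,-1],[0,0,1.5,0,-1],[0,0,2,0,-1],[0,0,2,0,-1],[0,0,2,0,-1]]]'; python3 -m crank '[[[0,0,0.5,0,-1],[0,0,1,0,-1],[0,0,1,0,-1],[0,0,1,0,-1]]]'
```

```text
time: 15.55
ee_pos: [0.5521, -0.1517, 0.1426]
eef_rot: [-0.017, 1.0, 0.0, 0.0]
ft_force: [-1.4, 0.2, -1.3]
width: 0.0171
grip_force: 35.0
time: 15.95
ee_pos: [0.5521, -0.1518, 0.1425]
eef_rot: [-0.017, 1.0, 0.0, 0.0]
ft_force: [-5.4, 2.7, 7.4]
width: 0.0171
grip_force: 35.0
```

Contact came at the expected height (z .1425, 7 N push). I release and retreat.

```bash
python3 -m crank '[[[0,0,0,0,-0.3],[0,0,0,0,0],[0,0,0,0,0],[0,0,0,0,0],[0,0,-5,0,0],[0,0,-25,0,0],[0,0,-50,0,0],[0,0,-50,0,0.2],[0,0,-50,0,0.2],[0,0,-50,0,0.2]]]'
python3 - <<'E'
from h import *
go([.552,-.1515,.111],92)
S,T=Cam('side'),Cam('top')
for n,c in(('S',S),('T',T)): print(n,circ(c,.106,.057,[.552,-.1515]))
for a,ce,m in S.blobs((4,90,60),(20,255,255),(240,120,330,230)): print('or',a,ce.round(1),S.plane([ce],.155)[0].round(4))
cv2.imwrite('pics/s6.png',cv2.resize(S.im[110:270,220:380,::-1],None,fx=3.6,fy=3.6))
E
```

```text
time: 16.95
ee_pos: [0.5517, -0.1516, 0.1908]
eef_rot: [-0.017, 1.0, 0.0, -0.001]
ft_force: [0.2, -0.1, -0.4]
width: 0.0514
grip_force: 0.0
shift [-0.4  0.1 79.8] turn -0.0 az 92.0 pos [ 0.5517 -0.1516  0.1908]
S (array([ 0.5516, -0.1542]), 136, 1.36)
T (array([ 0.5536, -0.1484]), 45, 1.26)
or 131 [287.9 205.1] [ 0.5496 -0.1568  0.155 ]
or 56 [254.6 122.1] [0.672  0.0982 0.155 ]
or 27 [266.7 152. ] [ 0.6227 -0.0048  0.155 ]
or 7 [279.9 161.1] [ 0.6248 -0.0476  0.155 ]
or 6 [265.7 158. ] [ 0.6079 -0.0185  0.155 ]
or 5 [297.8 185.6] [ 0.6026 -0.1299  0.155 ]
```

View pics/s6.png

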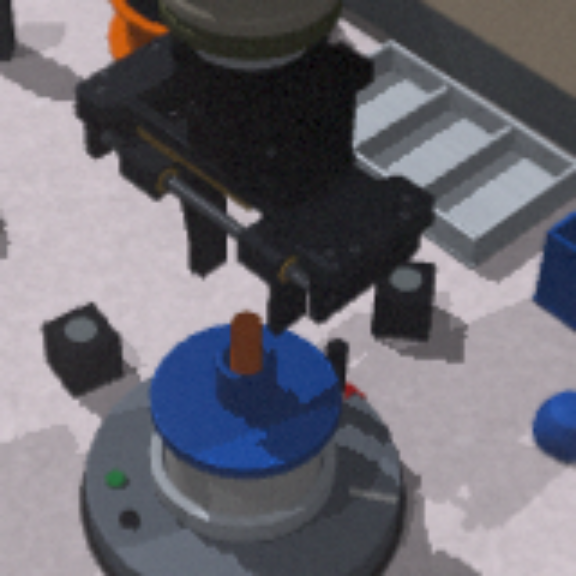

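The lids sit level in the bowl, with the knob at crop (246,345) central in the hub. I go down on the hub.

```bash
python3 -m crank '[[[0,0,20,0,0.2],[0,0,45,0,0.2],[0,0,65,0,0.2],[0,0,75,0,0.2],[0,0,78,0,0.2],[0,0,78,0,0.2],[0,0,78,0,0.2],[0,0,78,0,0.2]]]'
python3 -c "
from h import *
go([.552,-.1515,.112],92)"
python3 -m crank '[[[0,0,0,0,-1],[0,0,0,0,-1],[0,0,0,0,-1],[0,0,0,0,-1],[0,0,0,0,-1],[0,0,0,0,-1],[0,0,0,0,-1],[0,0,0,0,-1]]]' 20
```

```text
time: 17.85
ee_pos: [0.5526, -0.1519, 0.1144]
eef_rot: [-0.017, 1.0, -0.0, 0.001]
ft_force: [-0.9, 0.5, -0.5]
width: 0.0521
grip_force: 0.0
shift [0.6 0.4 2.4] turn -0.0 az 92.0 pos [ 0.5526 -0.1519  0.1144]
time: 18.65
ee_pos: [0.5522, -0.1518, 0.1137]
eef_rot: [-0.017, 1.0, 0.0, 0.0]
ft_force: [-1.3, 0.4, 3.3]
width: 0.0359
grip_force: 20.0
```

```bash
python3 -m crank '[[[0,0,-2,0,-1],[0,0,-6,0,-1],[0,0,-12,0,-1],[0,0,-20,0,-1],[0,0,-30,0,-1],[0,0,-40,0,-1],[0,0,-52,0,-1],[0,0,-66,0,-1],[0,0,-80,0,-1],[0,0,-94,0,-1],[0,0,-106,0,-1],[0,0,-116,0,-1],[0,0,-124,0,-1],[0,0,-128,0,-1],[0,0,-130,0,-1],[0,0,-130,0,-1],[0,0,-130,0,-1],[0,0,-130,0,-1],[0,0,-130,0,-1],[0,0,-130,0,-1]]]'  25
python3 - <<'E'
from h import *
go([.552,-.1515,.244],92)
S=Cam('side')
cv2.imwrite('pics/s7.png',cv2.resize(S.im[100:270,220:380,::-1],None,fx=3.5,fy=3.5))
E
```

```text
time: 20.65
ee_pos: [0.552, -0.1518, 0.2434]
eef_rot: [-0.017, 1.0, 0.0, -0.0]
ft_force: [0.1, 0.9, -0.8]
width: 0.036
grip_force: 25.0
shift [-0.   0.3 -0.6] turn -0.0 az 92.0 pos [ 0.552  -0.1518  0.2434]
```

View pics/s7.png

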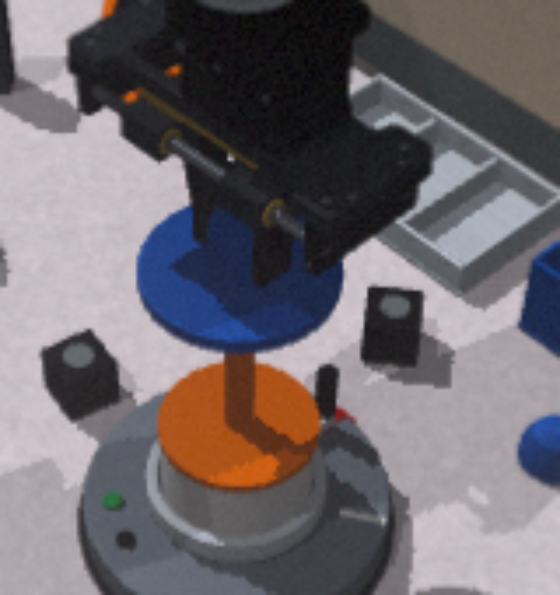

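The blue lid hangs level at crop (240,275), the orange lid is seated flat at (240,430), and the pin at (326,390) is still at the red mark. I hand in the job.

```bash
python3 -c "
from bench import r
print(r.close_job())"
```

```text
the job is handed in; nothing more can be done
None
```

The job is handed in at about 21 s: the pin stands over the red mark (about 1° short by the cameras), the orange lid is seated in the bowl, and the blue lid is held level about 5.8 cm above the orange knob.

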